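# White reference for the rock-core colour reader

## Robot

A 6-joint arm with a two-finger parallel gripper is mounted at the origin on the work surface. World frame = base frame: x ahead of the robot, y to its left, z up, the work surface at z = 0. Lengths are in m, angles in rad, forces in N, time in s.
With the tool pointing down it reaches from about 0.3 to 0.775 m from the base axis. Payload 14.6 kg.
Tool frame: the origin (TCP) lies on the centre line of the jaws, within the pads' length; the fingertips stand manip.nose_length ahead of it and the grasp point (between the pads) lies 6 mm ahead of it (manip.nose_length is the distance from the TCP to the fingertips, in m); z points along the fingers, y is the line along which they close (so a half turn about z gives the same grasp; the last joint's range is limited). The gripper opens to 94 mm and grips with 3 to 60 N. Pads are 16 mm wide; open, the fingers measure 119 mm over their backs; the gripper's body (75 mm by 177 mm) begins 78 mm behind the grasp point.
Start: joints at [-1.29, 0.3, 1.521, -0, 1.321, -0.067], TCP at [0.187, -0.517, 0.23] pointing down, gripper open.
Joint ranges: [-3.03, 3.03], [-0.79, 2.21], [0.23, 2.52], [-1.04, 4.18], [0, 3.07], [-2.55, 2.55]. Speed limits (rad/s): [2.22, 2.22, 2.57, 3.14, 3.14, 3.14].

## Interface

Orientations are given as a 3x3 rotation matrix whose columns are the frame's x, y, z axes.
In Python, from workcell import manip gives the robot as it stands. The module is installed in compiled form; this text tells all that it offers.
- The arm moves only by the tool send_rows, never from a script. Its argument "motion" is one flat list of numbers, 7 for each row, row after row: the finger opening in cm, from 0 to 9.4, then the shift along the tool's x, y, z in cm, then the turn, a rotation vector about the tool's x, y, z in degrees. In form: [hand, tx, ty, tz, rx, ry, rz, hand, tx, ty, tz, rx, ry, rz, ...]. A call has 1 to 10 rows; each row is the pose to reach, as a shift and turn from the pose commanded when the call began, along the tool's axes at that moment; what a row does not reach only later rows make up. A row lasts 1/12 s, in which the tool goes at most 41.7 mm and 7.16 degrees, less where a joint would pass 70% of its speed; a pose out of reach is approached as far as the arm can. A call with a gripper value outside its range is refused whole. The fingers move at their own pace and stop on an object; the grip force is fixed at half the most. Time passes only in rows, so rows that repeat a pose let the fingers close. It gives the time, the measured TCP pose, the force, the opening and the grip force at its end, in the units of the state.
- manip.state(): the state, without advancing time (a new reading comes with each control period).
- manip.capture(name): name is "scene" or "side" or "wrist"; returns the picture (384x512x3 uint8, blue, green, red); there is no depth.
- manip.get_calibration(name): a dict with "camera_matrix" (3x3 intrinsics, pixels), "extrinsics" (4x4, takes a point from camera to world coordinates). Camera axes: x right, y down, z forward; pixel columns grow to the right and rows downward; lengths in m; the calibration is good to about 2 mm. The wrist camera is an equidistant fisheye: a pixel r from the principal point sees the ray r / f radians off the axis. A picture is of the moment at which its call begins: read the wrist's pose just before it. get_calibration takes no time and is no camera call; for the wrist camera it gives the pose at the moment of the call.
- manip.job_done(): hands the job in; it is judged then, once.
The state is a dict: "t": time; "joint_pos": joint angles; "joint_vel": joint speeds; "joint_torque": joint torques, N m; "eef_pos": TCP position; "ee_rot": TCP orientation; "ft_force": force on the tool from outside, world axes, zero at the start; "torque": the same for the moment, N m; "width": finger opening in m; "grip_force": force on a finger pad.
Only numpy, scipy, OpenCV 4.12 (cv2) and the standard library are available. Lean on these libraries where they do the work, as an engineer would, in place of code of your own. Each camera call takes 0.05 s, during which the arm holds its last target. There are 200 camera calls.

## Task

First set the orange square light hood upright on the grey colour reader, both pegs up through the holes of its flange and fully home, and let go of it. Then lift the flap of the blue reference case by its ball knob and leave it standing open, draw the reference plate out of the case by its yellow fin, and hold it level, white side down, centred over the hood's mouth and about 3 cm above it without touching the hood. Finish while holding it still there, with the other things on the bench left undisturbed.

Things in the scene. Friction and masses are not known exactly. Their poses are not given: they have to be found in the camera images.
- hood: Loose orange light hood, about 150 g, standing upright: a flange 70 (x) x 130 (y) x 8 mm thick with a square tube 50 x 50 mm outside (wall 4 mm, open right through, 42 mm inside) rising from its middle to 60 mm above the underside. Origin: centre of the underside; z up. Two round 11 mm holes through the flange at y = +50 and -50 mm. It is the same either way round (half turn).
- hood_mouth (a point): Centre of the hood's open upper mouth, 60 mm above the hood's origin.
- reader: Grey colour reader with a black top, fixed to the bench, 150 (x) x 170 (y) x 60 mm high. Origin: centre of its underside. Two upright steel pegs, 8 mm in diameter with tapered tips, stand 13 mm above the top at x = 0, y = +50 and -50 mm; a green sensor window lies between them. May stand on the left or the right side of the bench, the case on the other.
- reader_seat (a point): Centre of the reader's flat top, 60 mm above its origin, midway between the pegs; the hood's origin comes here when fully home, their y axes parallel.
- case: Blue open-topped case fixed to the bench, 120 (x) x 140 (y) x 70 mm high, walls 5 mm, closed by the aluminium flap. Origin: centre of its underside, x pointing from the knob side to the hinge side. Inside, the plate lies flat on a floor 20 mm above the bench within a 6 mm deep rubber recess (3 mm play all round); the space above the recess is 110 x 130 mm.
- flap (a joint): Angle of the aluminium flap (120 x 140 x 6 mm) in rad: 0 closed, grows as the knob side is lifted, stop at 1.75. It starts closed or slightly ajar (up to 0.15). The hinge is stiff enough that the flap stays where it is left (about 0.11 N m).
- flap_hinge (a point): Point on the hinge axis: 60 mm along +x from the case's origin, 70 mm above the bench; the axis runs along the case's y.
- flap_knob (a point): Centre of the black ball knob (24 mm in diameter) on a thin stem on the flap. Closed, it is 107 mm on the -x side of the hinge axis and 33 mm above it, that is 27 mm above the flap's upper face and 13 mm from its front edge. It travels on an arc about the hinge axis; pinched along the case's y, the ball pivots between the pads, so that the hand need not tilt.
- plate: Loose reference plate, about 150 g: 90 x 90 x 6 mm, white ceramic below, grey back on top, with an upright yellow fin in the middle of the top, 50 mm long (plate's x), 10 mm thick (plate's y), rising to 41 mm above the underside. Origin: centre of the white underside. It starts in the case's recess under the flap, its axes nearly parallel to the case's (within about 0.02 rad).
- mug: Bystander: blue mug, 76 mm wide, 90 mm high. Origin: centre of its underside.
- carton: Bystander: white carton 100 x 160 x 50 mm high. Origin: centre of its underside.
- jar: Bystander: amber jar with white cap, 60 mm wide, 85 mm high. Origin: centre of its underside.
- core: Bystander: piece of grey rock core lying in a wooden cradle, 50 x 120 x 45 mm high together, one piece. Origin: centre of its underside.
- cutter: Bystander: blue box cutter, about 22 x 145 x 14 mm high, lying flat. Origin: under its handle.
- mouse: Bystander: black computer mouse 100 x 60 x 29 mm high. Origin: centre of its underside.

How it is judged:
By the outcome, as a careful person would: the job done as asked, in the order asked, and still so for the second after the job is handed in, while the arm keeps its last pose, push and grip.
It also fails if it takes over 69 s, if anything falls off the work surface, if the arm or the gripper's body presses on something with over 40 N, if the wrist force passes 120 N, or if a joint passes its speed limit or range.

## Working session

There is one attempt and no reset: what is moved stays moved. The work goes in short steps, Python scripts to look and compute and a tool call to move; the robot and the scene stay as the last step left them, time stands still between calls to the robot, and variables do not carry over. Pictures are saved under pics/ and viewed, at most 11 in all, crops included, and the job is handed in when it is done.

Besides the shell and the picture viewer there is one more tool, called after "Emit:" by a JSON object that holds its "name" and its "arguments". send_rows: Moves the arm, as the interface text tells. Its arguments: {"type":"object","properties":{"motion":{"type":"array","items":{"type":"number"}}},"required":["motion"]}

```bash
mkdir -p pics
python3 - <<'E'
from workcell import manip
import cv2,numpy as np
for n in("scene","side"):
    im=manip.capture(n); cv2.imwrite(f"pics/{n}0.png",im)
    c=manip.get_calibration(n); print(n,np.round(c["camera_matrix"],1).tolist(),np.round(c["extrinsics"],3).tolist())
im=manip.capture("wrist"); cv2.imwrite("pics/wrist0.png",im)
c=manip.get_calibration("wrist");print(c)
s=manip.state();print({k:np.round(v,3) for k,v in s.items()},manip.nose_length)
a=np.vstack([cv2.imread("pics/scene0.png"),cv2.imread("pics/side0.png")])
E
```

```text
scene [[399.6, 0.0, 257.0], [0.0, 399.6, 191.7], [0.0, 0.0, 1.0]] [[-0.352, 0.784, -0.512, 1.048], [0.936, 0.289, -0.201, 0.205], [-0.009, -0.55, -0.835, 0.977], [0.0, 0.0, 0.0, 1.0]]
side [[434.9, 0.0, 257.8], [0.0, 434.9, 192.2], [0.0, 0.0, 1.0]] [[-0.929, -0.2, 0.312, 0.139], [-0.37, 0.546, -0.751, 0.862], [-0.02, -0.813, -0.582, 0.771], [0.0, 0.0, 0.0, 1.0]]
{'camera_matrix': array([[297.31863964,   0.        , 254.31944645],
       [  0.        , 297.31863964, 189.63662942],
       [  0.        ,   0.        ,   1.        ]]), 'extrinsics': array([[ 3.40688861e-01, -9.00460882e-01, -2.70372520e-01,
         2.65890944e-01],
       [-9.40175663e-01, -3.26574516e-01, -9.70505428e-02,
        -4.89629611e-01],
       [-9.06557377e-04,  2.87261702e-01, -9.57851707e-01,
         3.84843178e-01],
       [ 0.00000000e+00,  0.00000000e+00,  0.00000000e+00,
         1.00000000e+00]])}
{'t': np.float64(0.15), 'joint_pos': array([-1.29 ,  0.3  ,  1.521,  0.   ,  1.321, -0.067]), 'joint_vel': array([-0.   , -0.001, -0.002,  0.001,  0.   ,  0.   ]), 'joint_torque': array([ 1.0000e-03, -5.3196e+01, -3.5282e+01,  7.1000e-02,  2.4000e-02,
       -0.0000e+00]), 'eef_pos': array([ 0.187, -0.517,  0.23 ]), 'ee_rot': array([[ 0.94 ,  0.341, -0.   ],
       [ 0.341, -0.94 ,  0.001],
       [ 0.   , -0.001, -1.   ]]), 'ft_force': array([ 0.395, -1.182, -0.927]), 'torque': array([ 0.007, -0.002, -0.009]), 'grip_force': np.float64(0.0), 'width': np.float64(0.094)} 0.025
```

View pics/scene0.png

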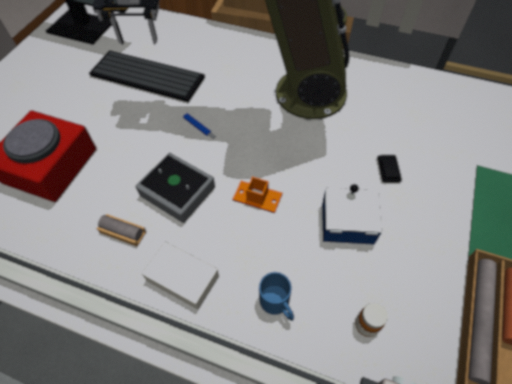

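View pics/side0.png

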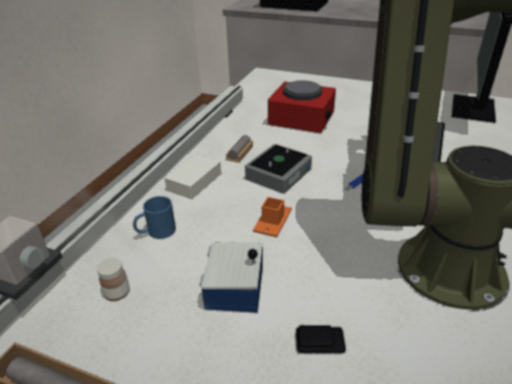

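The scene picture shows the reader near (176,183), the hood near (257,193) and the case near (352,212), with its knob at (354,188). In the side picture, the reader is at (279,167), the hood at (272,216) and the case at (235,275), with its knob at (252,255).

```bash
cat > h.py <<'E'
from workcell import manip
import cv2,numpy as np
def ray(n,uv,c=None):
    c=c or manip.get_calibration(n);K=c["camera_matrix"];E=c["extrinsics"]
    d=np.array([(uv[0]-K[0,2])/K[0,0],(uv[1]-K[1,2])/K[1,1],1.])
    if n=="wrist":
        th=np.hypot(d[0],d[1]); s=np.sin(th)/th if th>1e-9 else 1
        d=np.array([d[0]*s,d[1]*s,np.cos(th)])
    return E[:3,3],E[:3,:3]@d
def onz(n,uv,z,c=None):
    o,d=ray(n,uv,c); return o+d*(z-o[2])/d[2]
def two(n1,p1,n2,p2,c1=None,c2=None):
    (o1,d1),(o2,d2)=ray(n1,p1,c1),ray(n2,p2,c2)
    A=np.c_[d1,-d2];x=np.linalg.lstsq(A,o2-o1,rcond=None)[0]
    a,b=o1+d1*x[0],o2+d2*x[1];return (a+b)/2,np.linalg.norm(a-b)
def blobs(im,lo,hi,amin=10):
    m=cv2.inRange(cv2.cvtColor(im,cv2.COLOR_BGR2HSV),lo,hi)
    k,l,s,c=cv2.connectedComponentsWithStats(m)
    return m,[(s[i,4],c[i],l==i) for i in np.argsort(-s[:,4]) if i and s[i,4]>=amin]
def rel(p):  # world target of TCP -> shift in tool axes, cm
    s=manip.state();return np.round(100*s["ee_rot"].T@(np.array(p)-s["eef_pos"]),2)
E
python3 - <<'E'
from h import *
np.set_printoptions(precision=3,suppress=True)
for n in("scene","side"):
    im=cv2.imread(f"pics/{n}0.png")
    _,g=blobs(im,(45,80,40),(85,255,255));
    for a,c,_ in g[:3]: print(n,"green",a,c,onz(n,c,.06))
    _,o=blobs(im,(5,150,80),(20,255,255));
    for a,c,l in o[:2]:
        print(n,"orange",a,c,onz(n,c,.02))
    m=(o[0][2]).astype(np.uint8); r=cv2.minAreaRect(cv2.findContours(m,0,2)[0][0]);b=cv2.boxPoints(r)
    print([onz(n,p,.004)[:2].round(3).tolist() for p in b])
    _,k=blobs(im,(0,0,0),(180,255,45),5)
    for a,c,_ in k:
        if a<300:print(n,"dark",a,c,onz(n,c,.1))
print("knob",two("scene",(354,188),"side",(252.5,255)))
# case flap corners by eye
for p in [(327,187),(378,189),(381,234),(323,228)]: print("flap sc",onz("scene",p,.075))
for p in [(206,243),(263,243),(259,293),(203,290)]: print("flap side",onz("side",p,.075))
for p in [(172,155),(214,184),(179,208),(138,183)]: print("reader sc",onz("scene",p,.06))
E
```

```text
scene green 3186 [492.181 212.868] [0.335 0.59  0.06 ]
scene green 138 [173.638 179.616] [ 0.529 -0.249  0.06 ]
scene orange 919 [257.338 194.767] [ 0.471 -0.02   0.02 ]
scene orange 448 [508.339 306.078] [0.561 0.656 0.02 ]
[[0.5, -0.084], [0.406, -0.095], [0.41, 0.037], [0.502, 0.043]]
scene dark 183 [ 39.016 153.831] [ 0.604 -0.627  0.1  ]
scene dark 28 [353.536 188.357] [0.413 0.229 0.1  ]
scene dark 25 [121.28  10.6 ] [-0.076 -0.771  0.1  ]
scene dark 5 [500.8   5.2] [-0.59   0.559  0.1  ]
side green 72 [278.5 158. ] [ 0.527 -0.251  0.06 ]
side orange 805 [272.014 216.922] [ 0.462 -0.013  0.02 ]
[[0.496, 0.038], [0.518, -0.124], [0.436, -0.105], [0.423, 0.051]]
side dark 186 [468.543 282.892] [-0.02   0.142  0.1  ]
side dark 95 [300.358  95.842] [ 0.58 -0.65  0.1 ]
side dark 80 [407.788 277.375] [0.096 0.169 0.1  ]
side dark 66 [440.424 141.97 ] [ 0.064 -0.45   0.1  ]
side dark 54 [252.204 253.926] [0.424 0.218 0.1  ]
side dark 27 [327.852 114.074] [ 0.442 -0.528  0.1  ]
side dark 10 [439.2 280.5] [0.036 0.156 0.1  ]
side dark 8 [443.875 270.   ] [0.028 0.122 0.1  ]
knob (array([0.418, 0.23 , 0.109]), np.float64(0.0006787618601971202))
flap sc [0.416 0.162 0.075]
flap sc [0.374 0.293 0.075]
flap sc [0.507 0.326 0.075]
flap sc [0.541 0.185 0.075]
flap side [0.551 0.198 0.075]
flap side [0.424 0.151 0.075]
flap side [0.377 0.297 0.075]
flap side [0.49  0.331 0.075]
reader sc [ 0.452 -0.294  0.06 ]
reader sc [ 0.504 -0.136  0.06 ]
reader sc [ 0.608 -0.193  0.06 ]
reader sc [ 0.574 -0.337  0.06 ]
```

Emit:
{"name": "send_rows", "arguments": {"motion": [9.4,4.3,-3.6,0,0,0,2,9.4,8.5,-7.2,0,0,0,4,9.4,12.8,-10.8,0,0,0,6,9.4,17,-14.4,0,0,0,8,9.4,21.3,-18,0,0,0,10,9.4,25.6,-21.6,0,0,0,12,9.4,29.9,-25.2,0,0,0,14,9.4,34.1,-28.8,0,0,0,16,9.4,38.4,-32.4,0,0,0,18,9.4,42.7,-36,0,0,0,20]}}

```text
t: 0.98
eef_pos: [0.3957, -0.1539, 0.2306]
ee_rot: [[1.0, -0.003, 0.0], [-0.003, -1.0, -0.0], [0.0, 0.0, -1.0]]
ft_force: [0.2, -0.8, -0.0]
width: 0.0941
grip_force: 0.0
```

Run:
```python
from h import *
s=manip.state();print(s["t"],s["eef_pos"].round(4),np.round(s["ee_rot"],3).tolist(),s["joint_pos"].round(2))
print(rel([.45,-.03,.23]))
```

```text
0.9833 [ 0.3957 -0.1539  0.2306] [[1.0, -0.003, 0.0], [-0.003, -1.0, -0.0], [0.0, 0.0, -1.0]] [-0.46  0.02  1.85 -0.    1.28  1.12]
[  5.39 -12.41   0.06]
```

Emit:
{"name": "send_rows", "arguments": {"motion": [9.4,1.3,-3.1,0,0,0,0,9.4,2.7,-6.2,0,0,0,0,9.4,4,-9.3,0,0,0,0,9.4,5.4,-12.4,0,0,0,0,9.4,5.4,-12.4,0,0,0,0,9.4,5.4,-12.4,0,0,0,0]}}

```text
t: 1.48
eef_pos: [0.4495, -0.0308, 0.2301]
ee_rot: [[1.0, 0.002, -0.001], [0.002, -1.0, 0.0], [-0.001, -0.0, -1.0]]
ft_force: [-0.3, -0.4, -0.1]
width: 0.0942
grip_force: 0.0
```

Run:
```python
from h import *
s=manip.state();print(s["t"],s["eef_pos"].round(4),np.round(s["joint_vel"],3))
cv2.imwrite("pics/w1.png",manip.capture("wrist"))
```

```text
1.4833 [ 0.4495 -0.0308  0.2301] [-0.055 -0.013  0.014 -0.004  0.002 -0.023]
```

View pics/w1.png

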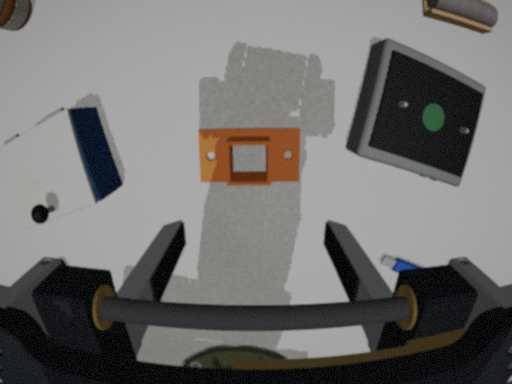

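The wrist picture shows the hood's holes at (212,156) and (288,155), the peg tips at about (403,104) and (464,130), the green window at (433,117) and the knob at (40,214).

Run:
```python
from h import *
np.set_printoptions(precision=4,suppress=True)
im=cv2.imread("pics/w1.png");n="wrist"
def cen(x0,y0,x1,y1,f):
    c=im[y0:y1,x0:x1];m=f(c.astype(int));k,l,s,ce=cv2.connectedComponentsWithStats(m.astype(np.uint8))
    i=1+np.argmax(s[1:,4]);return ce[i]+[x0,y0],s[i,4]
nonor=lambda c:(c[...,2]-c[...,0]<95)
h=[cen(203,147,221,166,nonor),cen(279,147,297,166,nonor)]
print(h);H=[onz(n,x[0],.008) for x in h]
hsv=blobs(im,(3,120,60),(22,255,255))[1][0]
bri=lambda c:(c.min(2)>85)
p=[cen(394,95,412,113,bri),cen(455,121,474,139,bri)];print(p)
P=[onz(n,x[0],.0725) for x in p]
g=[b for b in blobs(im,(45,80,40),(85,255,255))[1] if abs(b[1][0]-433)<10][0];G=onz(n,g[1],.06)
for nm,Q in(("hood",H),("peg",P)):
    d=Q[0]-Q[1];print(nm,Q,(Q[0]+Q[1])/2,np.linalg.norm(d),"yawdeg",np.degrees(np.arctan2(-d[0],d[1])))
print("green",G)
k=cen(25,200,53,228,lambda c:c.max(2)<60);print("knob",k,onz(n,k[0],.109))
# 2-view knob
for q,u in(("scene",(353.5,188.3)),("side",(252.2,253.9))):print(two(n,k[0],q,u))
```

```text
[(array([210.9195, 155.1494]), np.int32(87)), (array([287.5455, 154.3535]), np.int32(99))]
[(array([405.1 , 103.95]), np.int32(20)), (array([466.6364, 130.5455]), np.int32(11))]
hood [array([0.4661, 0.0231, 0.008 ]), array([ 0.467 , -0.0759,  0.008 ])] [ 0.4665 -0.0264  0.008 ] 0.09899406811835992 yawdeg 0.5228543625790556
peg [array([ 0.54  , -0.2036,  0.0725]), array([ 0.5167, -0.301 ,  0.0725])] [ 0.5284 -0.2523  0.0725] 0.1002162156791414 yawdeg -13.443375435126919
green [ 0.5283 -0.2526  0.06  ]
knob (array([ 40.2899, 213.0798]), np.int32(238)) [0.42   0.2278 0.109 ]
(array([0.4193, 0.229 , 0.108 ]), np.float64(0.0007505557958282522))
(array([0.4199, 0.2271, 0.1096]), np.float64(0.0007962831654410341))
```

Emit:
{"name": "send_rows", "arguments": {"motion": [9.4,0.6,-0.2,4,0,0,-0.5,9.4,1.2,-0.4,8,0,0,-0.5,9.4,1.7,-0.4,12,0,0,-0.5,9.4,1.7,-0.4,15.5,0,0,-0.5,9.4,1.7,-0.4,18.5,0,0,-0.5,9.4,1.7,-0.4,18.5,0,0,-0.5,4.8,1.7,-0.4,18.5,0,0,-0.5,4.8,1.7,-0.4,18.5,0,0,-0.5,4.8,1.7,-0.4,18.5,0,0,-0.5,4.8,1.7,-0.4,18.5,0,0,-0.5]}}

```text
t: 2.37
eef_pos: [0.4673, -0.0283, 0.0472]
ee_rot: [[1.0, 0.007, 0.003], [0.007, -1.0, -0.0], [0.003, 0.0, -1.0]]
ft_force: [-0.2, 0.4, -0.5]
width: 0.0706
grip_force: 0.0
```

Emit:
{"name": "send_rows", "arguments": {"motion": [4,0,0,0,0,0,0,4,0,0,0,0,0,0,4,0,0,0,0,0,0,4,0,0,0,0,0,0]}}

```text
t: 2.7
eef_pos: [0.4667, -0.0278, 0.046]
ee_rot: [[1.0, 0.008, 0.001], [0.008, -1.0, 0.0], [0.001, -0.0, -1.0]]
ft_force: [-2.6, 2.2, 7.7]
width: 0.0498
grip_force: 30.0
```

Emit:
{"name": "send_rows", "arguments": {"motion": [4,0,0,-3,0,0,0,4,0,0,-7,0,0,0,4,0,1,-10,0,0,0,4,1,4,-11,0,0,2,4,2,8,-11,0,0,5,4,3,12,-11,0,0,8,4,4,16,-11,0,0,11,4,5.2,19.5,-11,0,0,13,4,6,22.5,-11,0,0,13.9,4,6,22.5,-11,0,0,13.9]}}

```text
t: 3.53
eef_pos: [0.5282, -0.2572, 0.1547]
ee_rot: [[0.971, -0.237, -0.0], [-0.237, -0.971, -0.001], [-0.0, 0.001, -1.0]]
ft_force: [-0.2, -0.3, -2.5]
width: 0.0497
grip_force: 30.0
```

Emit:
{"name": "send_rows", "arguments": {"motion": [4,0,0,0,0,0,0,4,0,0,0,0,0,0,4,0,0,0,0,0,0,4,0,0,0,0,0,0]}}

```text
t: 3.87
eef_pos: [0.5281, -0.2515, 0.1556]
ee_rot: [[0.973, -0.232, -0.0], [-0.232, -0.973, 0.0], [-0.0, -0.0, -1.0]]
ft_force: [-0.8, -0.0, -2.9]
width: 0.0496
grip_force: 30.0
```

Run:
```python
from h import *
s=manip.state();print(s["t"],s["eef_pos"].round(4),np.round(s["joint_vel"],3),s["ft_force"])
print(rel([.5284,-.2523,.105]),np.degrees(np.arctan2(s["ee_rot"][1,0],s["ee_rot"][0,0])))
cv2.imwrite("pics/w2.png",manip.capture("wrist"))
```

```text
3.8667 [ 0.5281 -0.2515  0.1556] [-0.003  0.001 -0.004 -0.001  0.001 -0.001] [-0.77879219 -0.00507018 -2.86528239]
[0.05 0.07 5.06] -13.392212853085384
```

View pics/w2.png

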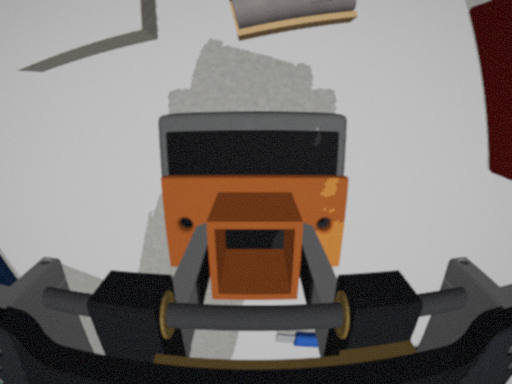

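The hood is held squarely over the reader, with its flange holes at about (185,224) and (324,224). The reader's black top is visible behind it.

Run:
```python
from h import *
np.set_printoptions(precision=4,suppress=True)
im=cv2.imread("pics/w2.png").astype(int);n="wrist"
Q=[]
for x0 in(172,311):
    c=im[212:238,x0:x0+27];m=((c[...,2])<110).astype(np.uint8)
    k,l,s,ce=cv2.connectedComponentsWithStats(m);i=1+np.argmax(s[1:,4]);u=ce[i]+[x0,212];print(u,s[i])
    Q.append(onz(n,u,.1176))
d=Q[0]-Q[1];print(Q,(Q[0]+Q[1])/2,np.linalg.norm(d),np.degrees(np.arctan2(-d[0],d[1])))
```

```text
[185.2857 223.5357] [  7   6  14  12 140]
[323.3 223.4] [  6   6  13  12 130]
[array([ 0.5398, -0.2049,  0.1176]), array([ 0.517 , -0.3013,  0.1176])] [ 0.5284 -0.2531  0.1176] 0.09908768355894322 -13.34325943887359
```

Emit:
{"name": "send_rows", "arguments": {"motion": [4,0.05,0,1.5,0,0,0,4,0.05,0,2.8,0,0,0,4,0.05,0,3.5,0,0,0,4,0.05,0,3.9,0,0,0,4,0.05,0,4.2,0,0,0,4,0.05,0,4.2,0,0,0,4,0.05,0,4.2,0,0,0]}}

```text
t: 4.5
eef_pos: [0.529, -0.2518, 0.1135]
ee_rot: [[0.973, -0.233, 0.001], [-0.233, -0.973, 0.001], [0.0, -0.001, -1.0]]
ft_force: [2.7, 5.1, -5.0]
width: 0.0498
grip_force: 30.0
```

Emit:
{"name": "send_rows", "arguments": {"motion": [4,0,-0.06,0.1,0,0,0,4,0,-0.06,0.3,0,0,0,4,0,-0.06,0.5,0,0,0,4,0,-0.06,0.7,0,0,0,4,0,-0.06,0.8,0,0,0,4,0,-0.06,0.8,0,0,0]}}

```text
t: 5.0
eef_pos: [0.5293, -0.2516, 0.1061]
ee_rot: [[0.973, -0.233, 0.001], [-0.233, -0.973, 0.0], [0.001, -0.001, -1.0]]
ft_force: [1.8, 5.5, 1.8]
width: 0.0498
grip_force: 30.0
```

Emit:
{"name": "send_rows", "arguments": {"motion": [4,0,0,0.1,0,0,0,4,0,0,0.15,0,0,0,4,0,0,0.15,0,0,0]}}

```text
t: 5.25
eef_pos: [0.5293, -0.2516, 0.106]
ee_rot: [[0.973, -0.233, 0.002], [-0.233, -0.973, -0.0], [0.002, -0.0, -1.0]]
ft_force: [-5.1, 10.3, 15.9]
width: 0.0498
grip_force: 30.0
```

Emit:
{"name": "send_rows", "arguments": {"motion": [9.4,0,0,0,0,0,0,9.4,0,0,0,0,0,0,9.4,0,0,0,0,0,0,9.4,0,0,0,0,0,0,9.4,0,0,-1,0,0,0,9.4,0,0,-4,0,0,0,9.4,0,0,-8,0,0,0,9.4,0,0,-12,0,0,0,9.4,0,0,-15,0,0,0,9.4,0,0,-15,0,0,0]}}

```text
t: 6.08
eef_pos: [0.5301, -0.2529, 0.2617]
ee_rot: [[0.972, -0.233, 0.009], [-0.233, -0.972, -0.005], [0.01, 0.003, -1.0]]
ft_force: [0.5, 0.2, 0.2]
width: 0.094
grip_force: 0.0
```

Run:
```python
from h import *
s=manip.state();print(s["t"],s["eef_pos"].round(4),s["width"])
cv2.imwrite("pics/w3.png",manip.capture("wrist"))
print(rel([.40,.21,.27]))
```

```text
6.0833 [ 0.5301 -0.2529  0.2617] 0.09401020965771685
[-23.36 -41.97  -1.42]
```

View pics/w3.png

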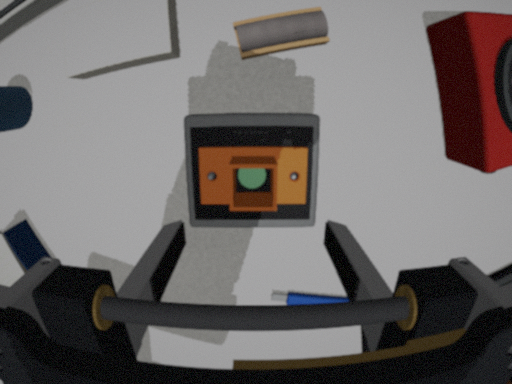

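The hood is seated: peg tips show in the holes at (212,176) and (294,176), and the green window shows through the tube. Next is the case.

Emit:
{"name": "send_rows", "arguments": {"motion": [9.4,-1.9,-3.5,-0.1,0,0,-2.4,9.4,-3.9,-7,-0.2,0,0,-4.8,9.4,-5.8,-10.5,-0.4,0,0,-7.2,9.4,-7.8,-14,-0.5,0,0,-9.5,9.4,-9.7,-17.5,-0.6,0,0,-12,9.4,-11.7,-21,-0.7,0,0,-14.3,9.4,-13.6,-24.5,-0.8,0,0,-16.7,9.4,-15.6,-28,-1,0,0,-19,9.4,-17.5,-31.5,-1.1,0,0,-21.5,9.4,-19.5,-35,-1.2,0,0,-23.8]}}

```text
t: 6.97
eef_pos: [0.4194, 0.1352, 0.2654]
ee_rot: [[0.983, 0.181, -0.001], [0.181, -0.983, -0.0], [-0.001, 0.0, -1.0]]
ft_force: [0.6, -0.3, 0.1]
width: 0.0943
grip_force: 0.0
```

Run:
```python
from h import *
s=manip.state();print(s["t"],s["eef_pos"].round(4),rel([.40,.21,.27]),np.degrees(np.arctan2(s["ee_rot"][1,0],s["ee_rot"][0,0])))
```

```text
6.9667 [0.4194 0.1352 0.2654] [-0.55 -7.71 -0.46] 10.434789138935384
```

Emit:
{"name": "send_rows", "arguments": {"motion": [9.4,-0.3,-3.6,-0.3,0,0,-2.5,9.4,-0.6,-7.7,-0.5,0,0,-4.5,9.4,-0.6,-7.7,-0.5,0,0,-4.5,9.4,-0.6,-7.7,-0.5,0,0,-4.5,9.4,-0.6,-7.7,-0.5,0,0,-4.5]}}

```text
t: 7.38
eef_pos: [0.4008, 0.208, 0.2703]
ee_rot: [[0.967, 0.256, -0.001], [0.256, -0.967, -0.001], [-0.001, 0.0, -1.0]]
ft_force: [-0.6, -0.3, 0.4]
width: 0.0938
grip_force: 0.0
```

Run:
```python
from h import *
s=manip.state();print(s["t"],s["eef_pos"].round(4))
cv2.imwrite("pics/w4.png",manip.capture("wrist"))
```

```text
7.3833 [0.4008 0.208  0.2703]
```

View pics/w4.png

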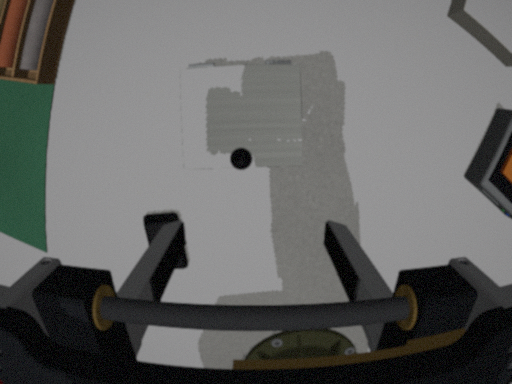

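From above, the flap's front edge runs from about (184,169) to (301,165) and its hinge edge is near row 64. The knob is at (241,158) and the mouse is near (165,235).

Run:
```python
from h import *
np.set_printoptions(precision=4,suppress=True)
im=cv2.imread("pics/w4.png");n="wrist"
def yaw(a,b):d=b-a;return np.degrees(np.arctan2(d[1],d[0]))
a,b,c,d=onz(n,(184,169),.081),onz(n,(301.5,165),.081),onz(n,(188,67),.075),onz(n,(298,62),.075)
print(a,b,c,d);print("front",yaw(b,a)-90,"hinge",yaw(d,c)-90,"left",yaw(a,c),"right",yaw(b,d))
m=(im[140:180,222:260].max(2)<60).astype(np.uint8);M=cv2.moments(m,True);k=(222+M["m10"]/M["m00"],140+M["m01"]/M["m00"])
for q,u in(("scene",(353.5,188.3)),("side",(252.2,253.9))):print(k,two(n,k,q,u))
K=onz(n,k,.109);print(K,rel(K+[0,0,.006]))
g=cv2.cvtColor(im[45:185,165:320],cv2.COLOR_BGR2GRAY)
g=cv2.createCLAHE(6,(4,4)).apply(g)
cv2.imwrite("pics/w4c.png",cv2.resize(g,None,fx=4.5,fy=4.2,interpolation=2))
```

```text
[0.3853 0.2901 0.081 ] [0.4257 0.1547 0.081 ] [0.5053 0.3142 0.075 ] [0.5425 0.1912 0.075 ]
front 16.623917923463296 hinge 16.832451677431706 left 11.350232426224592 right 17.342127128667013
(240.6132930513595, 158.16616314199396) (array([0.4209, 0.2279, 0.111 ]), np.float64(0.0022340604251583603))
(240.6132930513595, 158.16616314199396) (array([0.4201, 0.2266, 0.1089]), np.float64(0.0007450283643922844))
[0.4204 0.2268 0.109 ] [ 2.39 -1.38 15.54]
```

View pics/w4c.png

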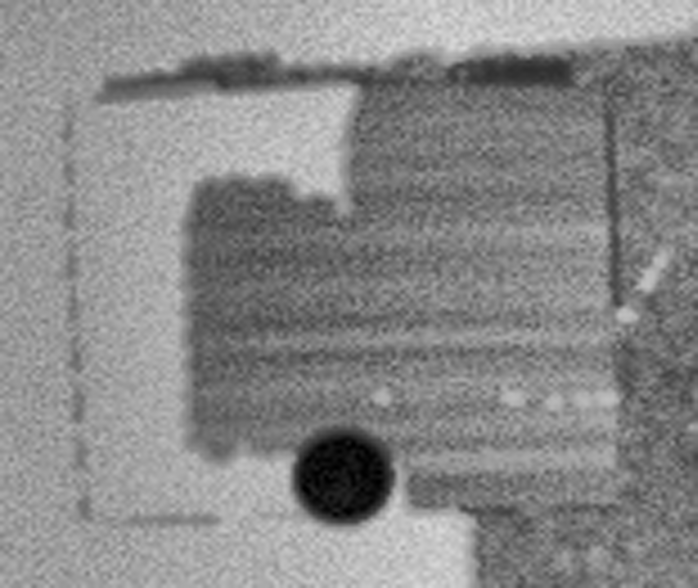

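Emit:
{"name": "send_rows", "arguments": {"motion": [7,0.8,-0.5,4,0,0,-1.2,7,1.6,-1,8,0,0,-1.2,6,2.4,-1.4,11.5,0,0,-1.2,5,2.4,-1.4,14,0,0,-1.2,5,2.4,-1.4,15.5,0,0,-1.2,4,2.4,-1.4,15.5,0,0,-1.2,2,2.4,-1.4,15.5,0,0,-1.2,2,2.4,-1.4,15.5,0,0,-1.2,2,2.4,-1.4,15.5,0,0,-1.2,2,2.4,-1.4,15.5,0,0,-1.2]}}

```text
t: 8.27
eef_pos: [0.4211, 0.2281, 0.1171]
ee_rot: [[0.961, 0.276, 0.002], [0.276, -0.961, 0.001], [0.002, -0.0, -1.0]]
ft_force: [0.3, 0.6, 0.1]
width: 0.0307
grip_force: 0.0
```

Emit:
{"name": "send_rows", "arguments": {"motion": [2,0,0,0,0,0,0,2,0,0,0,0,0,0]}}

```text
t: 8.43
eef_pos: [0.4207, 0.2283, 0.1165]
ee_rot: [[0.961, 0.276, 0.001], [0.276, -0.961, 0.001], [0.001, -0.0, -1.0]]
ft_force: [0.1, 1.4, -0.4]
width: 0.022
grip_force: 30.0
```

Emit:
{"name": "send_rows", "arguments": {"motion": [2,0.4,0,-1,0,0,0,2,1.1,0,-2.2,0,0,0,2,2.05,0,-3.4,0,0,0,2,3.15,0,-4.55,0,0,0,2,4.4,0,-5.5,0,0,0]}}

```text
t: 8.85
eef_pos: [0.4628, 0.2407, 0.1714]
ee_rot: [[0.961, 0.276, -0.001], [0.276, -0.961, 0.001], [-0.0, -0.001, -1.0]]
ft_force: [1.6, 7.5, -9.9]
width: 0.0223
grip_force: 30.0
```

Emit:
{"name": "send_rows", "arguments": {"motion": [2,1.36,0,-0.75,0,0,0,2,2.8,0,-1.3,0,0,0,2,4.35,0,-1.65,0,0,0,2,5.9,0,-1.8,0,0,0,2,7.45,0,-1.7,0,0,0,2,9,0,-1.4,0,0,0,2,9.9,0,-1.15,0,0,0,2,9.9,0,-1.15,0,0,0]}}

```text
t: 9.52
eef_pos: [0.559, 0.2692, 0.1826]
ee_rot: [[0.961, 0.277, 0.001], [0.277, -0.961, 0.003], [0.002, -0.002, -1.0]]
ft_force: [-1.2, 8.8, 5.0]
width: 0.0225
grip_force: 30.0
```

Emit:
{"name": "send_rows", "arguments": {"motion": [6,0,0,0,0,0,0,6,0,0,0,0,0,0,6,0,0,0,0,0,0,6,0,0,-2,0,0,0,6,0,0,-5,0,0,0,6,0,0,-9,0,0,0,6,-4,0,-12,0,0,0,6,-8,0,-13,0,0,0,6,-11,0,-13,0,0,0,6,-14,0,-13,0,0,0]}}

```text
t: 10.35
eef_pos: [0.4214, 0.2281, 0.3135]
ee_rot: [[0.961, 0.276, 0.002], [0.276, -0.961, 0.001], [0.002, -0.0, -1.0]]
ft_force: [-0.3, 1.9, 0.5]
width: 0.0598
grip_force: 0.0
```

Emit:
{"name": "send_rows", "arguments": {"motion": [6,-4,0,0,0,0,0,6,-4,0,0,0,0,0,6,-4,0,0,0,0,0,6,-4,0,0,0,0,0]}}

```text
t: 10.68
eef_pos: [0.3854, 0.2179, 0.3129]
ee_rot: [[0.961, 0.276, 0.001], [0.276, -0.961, 0.0], [0.001, -0.0, -1.0]]
ft_force: [0.5, 0.3, 0.6]
width: 0.0598
grip_force: 0.0
```

Run:
```python
from h import *
s=manip.state();print(s["t"],s["eef_pos"].round(4))
cv2.imwrite("pics/w5.png",manip.capture("wrist"))
cv2.imwrite("pics/s5.png",manip.capture("scene"))
```

```text
10.6833 [0.3854 0.2179 0.3129]
```

View pics/w5.png

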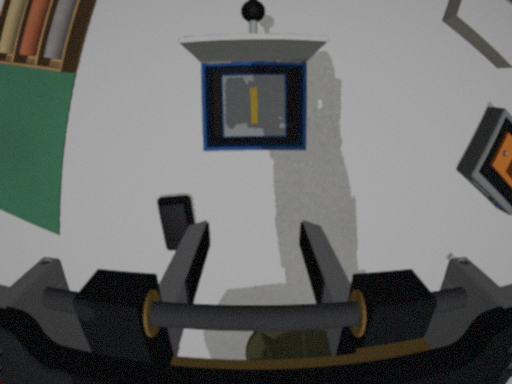

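The flap stands open, with its knob at (253,10). Inside the case, the fin runs from (254,87) to (255,123) on the plate.

Run:
```python
from h import *
np.set_printoptions(precision=4,suppress=True)
s=manip.state();print(s["joint_pos"])
im=cv2.imread("pics/w5.png");n="wrist"
b=[x for x in blobs(im,(18,100,70),(35,255,255))[1] if abs(x[1][0]-254)<12 and abs(x[1][1]-105)<20][0]
ys,xs=np.where(b[2]);print(b[0],b[1],xs.min(),xs.max(),ys.min(),ys.max())
r=cv2.minAreaRect(np.c_[xs,ys].astype(np.float32));print(r)
ang=np.polyfit(ys,xs,1)[0];u0=np.polyval(np.polyfit(ys,xs,1),ys.min()-.5);u1=np.polyval(np.polyfit(ys,xs,1),ys.max()+.5)
A=onz(n,(u0,ys.min()-.5),.061);B=onz(n,(u1,ys.max()+.5),.061);print(A,B,(A+B)/2,np.linalg.norm(A-B),np.degrees(np.arctan2(*(A-B)[[1,0]])))
print(manip.get_calibration(n)["extrinsics"][:3,3])
K=[onz(n,p,.07) for p in((203,64),(306,64),(306,150),(204,150))];print(K,np.mean(K,0))
```

```text
[ 0.4317  0.0021  1.6734 -0.0001  1.4664  1.7231]
273 [253.6081 104.9121] 250 257 87 123
((253.5, 105.0), (36.0, 7.0), 90.0)
[0.4872 0.2476 0.061 ] [0.4389 0.2325 0.061 ] [0.4631 0.24   0.061 ] 0.05061900836917618 17.251011794303075
[0.466  0.2399 0.4671]
[array([0.4992, 0.3199, 0.07  ]), array([0.5367, 0.1892, 0.07  ]), array([0.425 , 0.1549, 0.07  ]), array([0.3867, 0.2884, 0.07  ])] [0.4619 0.2381 0.07  ]
```

Emit:
{"name": "send_rows", "arguments": {"motion": [6,0.8,0,0.4,0,0,-7,6,1.6,0,0.8,0,0,-14,6,2.4,0,1.2,0,0,-21,6,3.2,0,1.6,0,0,-28,6,4,0,2,0,0,-35,6,4.8,0,2.4,0,0,-42,6,5.6,0,2.8,0,0,-49,6,6.4,0,3.2,0,0,-56,6,7.2,0,3.6,0,0,-63,6,8.1,0,4,0,0,-70]}}

```text
t: 11.62
eef_pos: [0.464, 0.2404, 0.2715]
ee_rot: [[0.064, 0.998, -0.001], [0.998, -0.064, -0.001], [-0.001, -0.001, -1.0]]
ft_force: [0.7, -0.3, -0.5]
width: 0.0601
grip_force: 0.0
```

Emit:
{"name": "send_rows", "arguments": {"motion": [6,0,0,0,0,0,-7,6,0,0,0,0,0,-14,6,0,0,0,0,0,-21,6,0,0,0,0,0,-28,6,0,0,0,0,0,-35,6,0,0,0,0,0,-42,6,0,0,0,0,0,-49,6,0,0,0,0,0,-56,6,0,0,0,0,0,-63,6,0,0,0,0,0,-70]}}

```text
t: 12.45
eef_pos: [0.4636, 0.2403, 0.2717]
ee_rot: [[-0.916, 0.401, -0.001], [0.401, 0.916, -0.001], [0.001, -0.001, -1.0]]
ft_force: [-0.6, -0.0, 0.8]
width: 0.0597
grip_force: 0.0
```

Emit:
{"name": "send_rows", "arguments": {"motion": [6,0,0,0,0,0,-7,6,0,0,0,0,0,-14,6,0,0,0,0,0,-21,6,0,0,0,0,0,-28,6,0,0,0,0,0,-35,6,0,0,0,0,0,-40.5,6,0,0,0,0,0,-40.5,6,0,0,0,0,0,-40.5,6,0,0,0,0,0,-40.5]}}

```text
t: 13.2
eef_pos: [0.4632, 0.2403, 0.272]
ee_rot: [[-0.96, -0.281, -0.001], [-0.281, 0.96, -0.0], [0.001, -0.0, -1.0]]
ft_force: [-0.4, 0.4, -0.1]
width: 0.0598
grip_force: 0.0
```

Run:
```python
from h import *
np.set_printoptions(precision=4,suppress=True)
s=manip.state();print(s["t"],s["eef_pos"].round(4),np.degrees(np.arctan2(s["ee_rot"][1,0],s["ee_rot"][0,0])))
im=manip.capture("wrist");cv2.imwrite("pics/w6.png",im);n="wrist"
for b in blobs(im,(18,100,70),(35,255,255),60)[1][:5]:
    ys,xs=np.where(b[2]);r=cv2.minAreaRect(np.c_[xs,ys].astype(np.float32))
    q=cv2.boxPoints(r);print(b[0],b[1],r,onz(n,r[0],.061))
print(rel([.463,.24,.044]))
```

```text
13.2 [0.4632 0.2403 0.272 ] -163.67201573760855
329 [254.8693 169.0942] ((255.0, 168.5), (41.0, 8.0), 90.0) [0.4601 0.2391 0.061 ]
183 [146.2568 319.0601] ((146.06439208984375, 316.3616943359375), (40.30364227294922, 8.113070487976074), 83.9909896850586) [0.7513 0.1343 0.061 ]
161 [362.5714 317.1615] ((362.23065185546875, 316.117431640625), (6.569854259490967, 40.04983139038086), 3.012787342071533) [0.6485 0.4822 0.061 ]
[ 0.   -0.02 22.81]
```

View pics/w6.png

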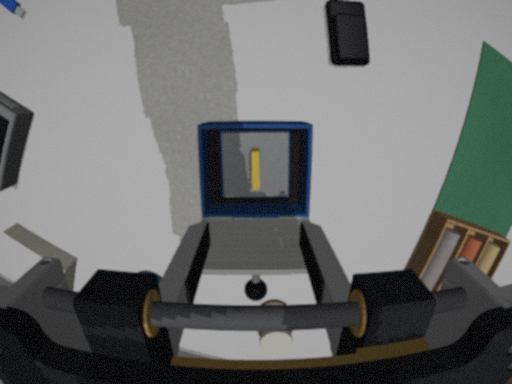

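The fin is at (255,169) between the fingers, and the camera is now on the side away from the flap. I'll descend onto the fin and close.

Emit:
{"name": "send_rows", "arguments": {"motion": [6,0.15,0,4,0,0,0,6,0.15,0,8,0,0,0,6,0.15,0,12,0,0,0,6,0.15,0,15,0,0,0,6,0.15,0,18,0,0,0,6,0.15,0,20.3,0,0,0,6,0.15,0,21.5,0,0,0,6,0.15,0,21.5,0,0,0,0.5,0.15,0,21.5,0,0,0,0.5,0.15,0,21.5,0,0,0]}}

```text
t: 14.08
eef_pos: [0.462, 0.24, 0.0585]
ee_rot: [[-0.959, -0.284, 0.001], [-0.284, 0.959, 0.001], [-0.002, 0.0, -1.0]]
ft_force: [0.2, 1.0, 0.2]
width: 0.0503
grip_force: 0.0
```

Emit:
{"name": "send_rows", "arguments": {"motion": [0.5,0,0,0,0,0,0,0.5,0,0,0,0,0,0,0.5,0,0,0,0,0,0,0.5,0,0,0,0,0,0,0.5,0,0,0,0,0,0]}}

```text
t: 14.5
eef_pos: [0.4615, 0.2398, 0.0577]
ee_rot: [[-0.959, -0.284, 0.0], [-0.284, 0.959, 0.0], [-0.0, 0.0, -1.0]]
ft_force: [0.7, -0.3, 0.5]
width: 0.0167
grip_force: 0.0
```

Emit:
{"name": "send_rows", "arguments": {"motion": [0.5,0,0,0,0,0,0,0.5,0,0,0,0,0,0,0.5,0,0,0,0,0,0,0.5,0,0,-0.5,0,0,0,0.5,0,0,-1.5,0,0,0,0.5,0,0,-3,0,0,0,0.5,0,0,-5,0,0,0,0.5,0,0,-8,0,0,0,0.5,0,0,-11,0,0,0,0.5,0,0,-14,0,0,0]}}

```text
t: 15.33
eef_pos: [0.4611, 0.2396, 0.1996]
ee_rot: [[-0.959, -0.284, 0.0], [-0.284, 0.959, -0.0], [-0.0, -0.0, -1.0]]
ft_force: [0.3, -0.3, -1.2]
width: 0.0099
grip_force: 30.0
```

Run:
```python
from h import *
s=manip.state();print(s["t"],s["eef_pos"].round(4),s["width"],s["ft_force"],s["torque"],s["joint_pos"].round(2))
print(rel([.5293,-.2516,.19]),np.degrees(np.arctan2(s["ee_rot"][1,0],s["ee_rot"][0,0])))
```

```text
15.3333 [0.4611 0.2396 0.1996] 0.009924413574297363 [ 0.34492964 -0.3096179  -1.23660031] [ 0.108172   -0.11510625  0.00813437] [ 0.41  0.26  1.65 -0.    1.24 -1.45]
[  7.43 -49.03   0.97] -163.47284827986002
```

Emit:
{"name": "send_rows", "arguments": {"motion": [0.5,0.3,-2,-0.5,0,0,1.5,0.5,0.7,-5,-1,0,0,3,0.5,1.2,-8.5,-1,0,0,5,0.5,1.8,-12,-1,0,0,7,0.5,2.3,-15.5,-1,0,0,9,0.5,2.9,-19,-1,0,0,12,0.5,3.4,-22.5,-1,0,0,15,0.5,4,-26,-1,0,0,18,0.5,4.5,-29.5,-1,0,0,20,0.5,5,-33,-1,0,0,22]}}

```text
t: 16.17
eef_pos: [0.5071, -0.0926, 0.2084]
ee_rot: [[-0.995, 0.097, 0.001], [0.097, 0.995, -0.0], [-0.001, -0.0, -1.0]]
ft_force: [0.2, 0.3, -1.0]
width: 0.01
grip_force: 30.0
```

Run:
```python
from h import *
s=manip.state();print(s["t"],s["eef_pos"].round(4),rel([.5293,-.2516,.21]),np.degrees(np.arctan2(s["ee_rot"][1,0],s["ee_rot"][0,0])))
```

```text
16.1667 [ 0.5071 -0.0926  0.2084] [ -3.76 -15.61  -0.16] 174.41686166495586
```

Emit:
{"name": "send_rows", "arguments": {"motion": [0.5,-0.8,-3.2,0,0,0,2,0.5,-1.6,-6.5,0,0,0,4,0.5,-2.5,-10,0,0,0,6,0.5,-3.2,-12.5,0,0,0,7.5,0.5,-3.5,-14.3,0,0,0,7.5,0.5,-3.5,-14.3,0,0,0,7.5,0.5,-3.5,-14.3,0,0,0,7.5,0.5,-3.5,-14.3,0,0,0,7.5]}}

```text
t: 16.83
eef_pos: [0.5284, -0.2358, 0.2078]
ee_rot: [[-0.975, 0.224, 0.0], [0.224, 0.975, 0.0], [-0.0, 0.0, -1.0]]
ft_force: [-0.4, 0.8, -1.7]
width: 0.0096
grip_force: 30.0
```

Run:
```python
from h import *
s=manip.state();print(s["t"],s["eef_pos"].round(4),rel([.5293,-.2516,.1877]),np.degrees(np.arctan2(s["ee_rot"][1,0],s["ee_rot"][0,0])))
a,b=manip.capture("wrist"),manip.capture("side")
b=cv2.resize(b[90:218,200:371],None,fx=2.25,fy=2.25,interpolation=2)
b=cv2.resize(b,(400,300));cv2.imwrite("pics/w7.png",a);cv2.imwrite("pics/c7.png",np.hstack([cv2.resize(a,(400,300)),b]))
```

```text
16.8333 [ 0.5284 -0.2358  0.2078] [-0.44 -1.52  2.01] 167.04389579946036
```

View pics/c7.png

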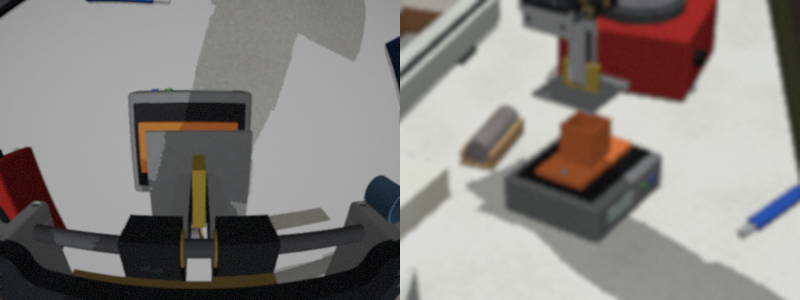

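The plate hangs level beside the hood, which is still seated. The plate's camera-side edge runs from about (188,169) to (320,166) in full-size pixels. I'll check its centring in the hand.

Run:
```python
from h import *
np.set_printoptions(precision=4,suppress=True)
s=manip.state();n="wrist";g=cv2.cvtColor(cv2.imread("pics/w7.png"),6).astype(float)
# edge rows/cols by gradient
for c in(220,240,285):
    col=cv2.GaussianBlur(g,(5,5),0)[150:185,c];print("row",c,150+np.argmax(np.abs(np.gradient(col))))
for r in(185,200,210):
    row=cv2.GaussianBlur(g,(5,5),0)[r];d=np.abs(np.gradient(row));print("col",r,175+np.argmax(d[175:205]),305+np.argmax(d[305:335]))
for u in((188,169),(320,166)):
    p=onz(n,u,.176);print(p,1000*s["ee_rot"].T@(p-s["eef_pos"]))
```

```text
row 220 156
row 240 156
row 285 156
col 185 178 322
col 200 179 321
col 210 175 321
[ 0.4771 -0.2696  0.176 ] [ 42.578  -44.7365  31.8466]
[ 0.4944 -0.1852  0.176 ] [44.561  41.4376 31.849 ]
```

Emit:
{"name": "send_rows", "arguments": {"motion": [0.5,-0.1,-0.5,0,0,0,0.2,0.5,-0.2,-1,0.2,0,0,0.4,0.5,-0.3,-1.5,0.7,0,0,0.4,0.5,-0.3,-1.5,1.3,0,0,0.4,0.5,-0.3,-1.5,1.8,0,0,0.4,0.5,-0.3,-1.5,2,0,0,0.4,0.5,-0.3,-1.5,2,0,0,0.4,0.5,-0.3,-1.5,2,0,0,0.4,0.5,-0.3,-1.5,2,0,0,0.4,0.5,-0.3,-1.5,2,0,0,0.4]}}

```text
t: 17.77
eef_pos: [0.5282, -0.2517, 0.1877]
ee_rot: [[-0.973, 0.231, 0.0], [0.231, 0.973, -0.0], [-0.0, -0.0, -1.0]]
ft_force: [-0.6, 0.3, -1.2]
width: 0.0096
grip_force: 30.0
```

Run:
```python
from h import *
s=manip.state();print(s["t"],s["eef_pos"].round(4),rel([.5293,-.2516,.1877]),s["ft_force"],s["joint_vel"].round(3),s["ee_rot"].round(3).tolist())
a,b=manip.capture("scene"),manip.capture("side")
cv2.imwrite("pics/c8.png",np.hstack([cv2.resize(a[60:360,100:420],(400,375)),cv2.resize(b[90:340,180:393],(320,375))]))
```

```text
17.7667 [ 0.5282 -0.2517  0.1877] [-0.1   0.04  0.  ] [-0.55386994  0.31383168 -1.23760619] [-0.002  0.001 -0.002 -0.    -0.001 -0.   ] [[-0.973, 0.231, 0.0], [0.231, 0.973, -0.0], [-0.0, -0.0, -1.0]]
```

View pics/c8.png

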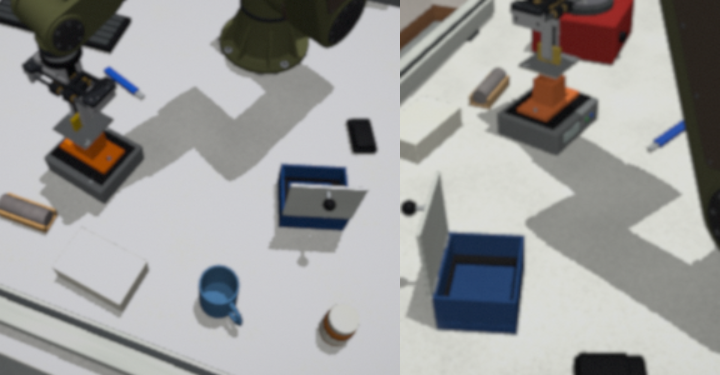

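The scene view shows the plate at about (80,127) over the hood and the case standing open and empty. The bystanders are where they started, so I'm handing in.

```bash
python3 -c "
from workcell import manip
print(manip.job_done())"
```

```text
the job is handed in; nothing more can be done
None
```

I handed the job in at about 18 s: the hood is home on the reader's pegs, the flap stands open, and the plate is held level about 3 cm above the hood's mouth, centred to within a few millimetres. The hand-in reported no verdict.

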